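Put the three wrenches away in their trays

ROBOT

A 6-joint arm with a two-finger parallel gripper is mounted at the origin on a cart in front of the work surface, level with it; the furniture and walls round the work are solid. World frame = base frame: x ahead of the robot, y to its left, z up, the work surface at z = 0. Lengths are in mm, angles in rad, forces in N, time in s.
With the tool pointing down it reaches from about 350 to 875 mm from the base axis. Payload 4.2 kg.
Tool frame: the origin (TCP) lies midway between the tips of the shut fingers; the grasp point (between the pads) lies 19 mm behind it (arm.grip_depth is the distance from the TCP to the grasp point, in mm); z points along the fingers, x is the direction in which the jaws open and shut, and the axes are right-handed (so a half turn about z gives the same grasp; the last joint's range is limited). The gripper opens to 85 mm and grips with 20 to 120 N. Pads are 22 mm wide; open, the fingers measure 114 mm over their backs; the gripper's body (76 mm by 85 mm) begins 54 mm behind the grasp point. The pads swing forward as they close: fully open they stand 13 mm farther back than shut.
Start: joints at [-1.029, 0.385, 0.008, 0, -1.194, -0.259], TCP at [174.42, -600.147, 231.312] pointing down, gripper open.
Joint ranges: [-3.14, 3.14], [-1.21, 2.06], [-1.07, 1.41], [-3.16, 2.05], [-2.99, -0.16], [-3.1, 3.1]. Speed limits (rad/s): [2.79, 2.79, 3.14, 3.14, 3.14, 3.14].

INTERFACE

Orientations are given as a unit quaternion [x, y, z, w].
In Python, from bench import arm, eyes, find_in, silhouettes gives the robot as it stands. The module is installed in compiled form; this text tells all that it offers.
- The arm moves only by the tool play_rows, never from a script. Its arguments are lists of equal length, an entry for each row: "offset": the shift along the world's x, y, z in mm, a list of three; "turn": the turn about the world's z in rad. In form: {"offset": [[x, y, z], ...], "turn": [turn, ...]}. A call has 1 to 12 rows; each row shifts and turns the pose as measured when the row begins; what a row does not reach is not made up. A row lasts 1/10 s, in which the tool goes at most 50 mm and 8.59 degrees, less where a joint would pass 70% of its speed; a pose out of reach is approached as far as the arm can. A call is refused whole if a number of a shift passes 50 or a number of a turn 0.15, either way. A call with a gripper value outside its range is refused whole. "grip" is the gripper's target within -1 to 1 (fully open at 1, half-way at 0, shut at -1), set as the call begins (left out, the last holds). The fingers move at their own pace and stop on an object; the grip force is fixed at half the most. Time passes only in rows, so rows that do not move let the fingers close. It gives the time, the measured TCP pose, the force and the opening at its end, in the units of the state.
- arm.read_state(): the state, without advancing time (a new reading comes with each control period).
- eyes.get_image(name): name is "scene" or "top" or "wrist"; returns (picture, depth): 480x640x3 uint8, red, green, blue; 480x640 float32, mm along the optical axis (not along the pixel's ray), 0 where there is no reading.
- eyes.camera_params(name): a dict with "camera_matrix" (3x3 intrinsics, pixels), "dist" ([k1, k2, p1, p2, k3] as OpenCV has them; the pictures are not rectified), "camera_from_world" (4x4, takes a point from world to camera coordinates). Camera axes: x right, y down, z forward; pixel columns grow to the right and rows downward; lengths in mm; the calibration is good to about 2 mm. A picture is of the moment at which its call begins: read the wrist's pose just before it. camera_params takes no time and is no camera call; for the wrist camera it gives the pose at the moment of the call.
- arm.job_done(): hands the job in, once; it reports no verdict.
Trained networks look in the newest picture that a camera, given by its name, has taken for a name from the list of things; names that differ only in an ending like _2 or _b are one class to them, and where a whole thing is asked for, a point or a joint stands for the part that bears it (a point fixed in the world has none). Each returns a list of dicts, best first, with "score" (0 to 1); they miss things now and then, are a little off and sometimes report something else, mostly with a low value. They report only what shows in the picture. A call takes as long as a camera call.
- find_in(camera, query): "bbox" ([centre column, centre row, width, height] in pixels, round what is visible of it).
- silhouettes(camera, query): "mask" (480x640 bool, what is visible of it) and "bbox" ([centre column, centre row, width, height] in pixels, round what is visible of it).
The state is a dict: "clock": time; "joints": joint angles; "joint_vel": joint speeds; "joint_efforts": joint torques, N m; "position": TCP position; "ee_rot": TCP orientation; "contact_force": force on the tool from outside, world axes, zero at the start; "wrist_torque": the same for the moment, N m; "gripper_width": finger opening in mm.
Only numpy, scipy, OpenCV 4.12 (cv2) and the standard library are available. Lean on these libraries where they do the work, as an engineer would, in place of code of your own. Each camera call takes 0.05 s, during which the arm holds its last target. There are 200 camera calls.

TASK

Put away the three loose wrenches that lie on the green board: lay each one flat on the floor of the tray made for its length, the shortest wrench in the shortest tray, the middle one in the middle tray and the longest in the longest, either end first. Leave the pliers, the piece of wood and the roll of tape where they lie.

Things in the scene. Friction and masses are not known exactly. Their poses are not given: they have to be found in the camera images.
- short_wrench: The shortest of three combination wrenches, bright steel, 149 mm long, 28 mm wide at the heads, 6 mm thick, lying flat and loose on the green-topped working board (fixed, 14 mm thick, its top at z = 0.014), about 0.13 kg. Origin: middle of its length, on the underside. x along the wrench, ring end at -x and open end at +x; z up. The straight shank is about 11 mm wide where it is gripped and 5 mm thick (1 mm clear of the board) and is the place to grip, at the origin.
- middle_wrench: The middle of three combination wrenches, dark grey steel, 169 mm long, 30 mm wide at the heads, 7 mm thick, lying flat and loose on the green-topped working board (fixed, 14 mm thick, its top at z = 0.014), about 0.13 kg. Origin: middle of its length, on the underside. x along the wrench, ring end at -x and open end at +x; z up. The straight shank is about 13 mm wide where it is gripped and 5 mm thick (1 mm clear of the board) and is the place to grip, at the origin.
- long_wrench: The longest of three combination wrenches, bright steel, 189 mm long, 32 mm wide at the heads, 7 mm thick, lying flat and loose on the green-topped working board (fixed, 14 mm thick, its top at z = 0.014), about 0.13 kg. Origin: middle of its length, on the underside. x along the wrench, ring end at -x and open end at +x; z up. The straight shank is about 13 mm wide where it is gripped and 5 mm thick (1 mm clear of the board) and is the place to grip, at the origin.
- short_tray: The shortest of three shallow grey steel trays with a dark liner, for the shortest wrench; it does not move. Outside 173 x 58 mm, inside 165 x 50 mm, walls 4 mm thick and 12 mm high, floor 3 mm above the board. In the middle of both long sides the wall is missing over 70 mm, so fingers have room there. Origin: centre of the tray on its underside, on the board; x along the tray, z up. Its long axis lies, like those of the wrenches, within about 0.35 rad of the world y axis.
- middle_tray: The middle of three shallow grey steel trays with a dark liner, for the middle wrench; it does not move. Outside 193 x 58 mm, inside 185 x 50 mm, walls 4 mm thick and 12 mm high, floor 3 mm above the board. In the middle of both long sides the wall is missing over 70 mm, so fingers have room there. Origin: centre of the tray on its underside, on the board; x along the tray, z up. Its long axis lies, like those of the wrenches, within about 0.35 rad of the world y axis.
- long_tray: The longest of three shallow grey steel trays with a dark liner, for the longest wrench; it does not move. Outside 213 x 58 mm, inside 205 x 50 mm, walls 4 mm thick and 12 mm high, floor 3 mm above the board. In the middle of both long sides the wall is missing over 70 mm, so fingers have room there. Origin: centre of the tray on its underside, on the board; x along the tray, z up. Its long axis lies, like those of the wrenches, within about 0.35 rad of the world y axis.
- pliers: Pliers with red handles lying flat and loose, 182 x 75 x 14 mm; a bystander, not to be moved. Origin: centre of the outline, on the underside; x along the pliers.
- wood_offcut: Flat loose piece of wood, 70 x 90 x 18 mm; a bystander, not to be moved. Origin: centre of the underside.
- tape_roll: Loose roll of black tape lying flat, 59 mm across, 19 mm high; a bystander, not to be moved. Origin: centre of the underside.

How it is judged (in metres and radians):
At the end, for the whole second after the job is handed in: Each wrench lies at rest, released and flat (tilted under 0.06 rad, underside no more than 4 mm above the tray's floor) inside the tray of its own length, its middle within 13 mm of the tray's middle both along and across it, its length within 0.25 rad of the tray's, either way round (x of short_wrench in the frame of short_tray between -0.013 and 0.013 m and y of short_wrench in the frame of short_tray between -0.013 and 0.013 m and z of short_wrench in the frame of short_tray between 0 and 0.007 m and angle between the x axis of short_wrench and the x axis of short_tray, either way round below 0.25 rad and angle between each of short_wrench, middle_wrench, long_wrench's own z axis and vertical below 0.06 rad and linear speed of each of short_wrench, middle_wrench, long_wrench below 0.02 m/s and contact force between the fingers and short_wrench below 0.1 N and x of middle_wrench in the frame of middle_tray between -0.013 and 0.013 m and y of middle_wrench in the frame of middle_tray between -0.013 and 0.013 m and z of middle_wrench in the frame of middle_tray between 0 and 0.007 m and angle between the x axis of middle_wrench and the x axis of middle_tray, either way round below 0.25 rad and contact force between the fingers and middle_wrench below 0.1 N and x of long_wrench in the frame of long_tray between -0.013 and 0.013 m and y of long_wrench in the frame of long_tray between -0.013 and 0.013 m and z of long_wrench in the frame of long_tray between 0 and 0.007 m and angle between the x axis of long_wrench and the x axis of long_tray, either way round below 0.25 rad and contact force between the fingers and long_wrench below 0.1 N); the robot touches nothing.
It fails at once if the pliers is shifted by more than 25 mm (distance of pliers from where it was at the start of the episode above 0.025 m).
It fails at once if the wood offcut is shifted by more than 25 mm (distance of wood_offcut from where it was at the start of the episode above 0.025 m).
It fails at once if the tape roll is shifted by more than 25 mm (distance of tape_roll from where it was at the start of the episode above 0.025 m).
It also fails if it takes over 96 s, if anything falls off the work surface, if the arm or the gripper's body presses on something with over 40 N, if the wrist force passes 120 N, or if a joint passes its speed limit or range.

## Working session

There is one attempt and no reset: what is moved stays moved. The work goes in short steps, Python scripts to look and compute and a tool call to move; the robot and the scene stay as the last step left them, time stands still between calls to the robot, and variables do not carry over. Pictures are saved under pics/ and viewed, on a budget of 14 in all, crops included, one or two more only if the job needs it, and the job is handed in when it is done.

Besides the shell and the picture viewer there is one more tool, called after "Emit:" by a JSON object that holds its "name" and its "arguments". play_rows: Moves the arm, as the interface text tells. Its arguments: {"type":"object","properties":{"offset":{"type":"array","items":{"type":"array","items":{"type":"number"}}},"turn":{"type":"array","items":{"type":"number"}},"grip":{"type":"number"}},"required":["offset","turn"]}

```bash
mkdir -p pics
cat > h.py <<'E'
import numpy as np, cv2
from bench import arm, eyes, find_in, silhouettes
def cam(n):
    p=eyes.camera_params(n); return np.array(p["camera_matrix"],float),np.array(p["dist"],float),np.array(p["camera_from_world"],float)
def to_plane(n,px,z,c=None):
    K,d,T=c or cam(n)
    r=cv2.undistortPoints(np.array(px,float).reshape(-1,1,2),K,d).reshape(-1,2)
    r=np.c_[r,np.ones(len(r))]@T[:3,:3]
    o=-T[:3,:3].T@T[:3,3]
    return (o+r*((z-o[2])/r[:,2])[:,None])[:,:2]
def pose_of(n,mask,z,c=None):
    ys,xs=np.nonzero(mask); P=to_plane(n,np.c_[xs,ys],z,c).astype(np.float32)
    (cx,cy),(w,h),a=cv2.minAreaRect(P)
    a=np.radians(a)+(np.pi/2 if h>w else 0)
    a=(a+np.pi)%np.pi   # axis direction in [0,pi)
    return round(cx,1),round(cy,1),round(max(w,h),1),round(min(w,h),1),round(a,3)
E
python3 - <<'E'
from h import *
for n in ("top","scene"):
    im,d=eyes.get_image(n); cv2.imwrite(f"pics/{n}0.png",im[...,::-1])
s=arm.read_state(); print(s)
eyes.get_image("top")
for q,z in [("short_wrench",20),("middle_wrench",21),("long_wrench",21),("short_tray",26),("middle_tray",26),("long_tray",26),("pliers",28),("wood_offcut",32),("tape_roll",33)]:
    for r in silhouettes("top",q)[:3]: print(q,round(r["score"],2),np.round(r["bbox"]),pose_of("top",r["mask"],z))
E
```

```text
{'clock': 0.1, 'joints': array([-1.02940486e+00,  3.85490200e-01,  6.71766905e-03, -4.10875029e-04,
       -1.19402461e+00, -2.58582374e-01]), 'joint_vel': array([ 0.00028977, -0.0027656 ,  0.00051685,  0.00269904,  0.00062557,
        0.00046704]), 'joint_efforts': array([ 1.34058282e-04, -3.93320632e+01,  1.88929510e+01,  4.19793829e+00,
       -2.59421889e-03,  1.22031452e-05]), 'position': array([ 174.25035284, -599.65090853,  230.31066456]), 'ee_rot': array([ 6.00454217e-01,  7.99658487e-01,  5.53036899e-04, -8.55232806e-04]), 'contact_force': array([-0.62189747, -0.27320999,  0.25271831]), 'wrist_torque': array([ 0.09984807, -0.01740381,  0.02608317]), 'gripper_width': 85.58226170764816}
short_wrench 0.59 [266. 268.  49.  11.] (443.6, 136.2, 133.3, 26.4, np.float64(1.619))
middle_wrench 0.73 [316. 201.  55.  22.] (622.5, 6.5, 159.6, 24.2, np.float64(1.32))
middle_wrench 0.48 [213. 201.  83.  26.] (628.6, 276.9, 215.3, 60.1, np.float64(1.574))
long_wrench 0.92 [166. 260.  62.   8.] (474.1, 393.8, 157.8, 23.5, np.float64(1.555))
short_tray 0.96 [414. 193.  64.  38.] (639.3, -260.9, 171.2, 58.3, np.float64(1.888))
middle_tray 0.68 [370. 271.  76.  35.] (431.4, -136.6, 193.1, 61.6, np.float64(1.363))
long_tray 0.64 [214. 200.  83.  29.] (626.8, 275.4, 214.6, 62.2, np.float64(1.593))
long_tray 0.4 [266. 270.  58.  10.] (446.0, 130.3, 143.1, 28.8, np.float64(1.639))
pliers 0.56 [462. 273.  66.  28.] (433.4, -379.9, 168.1, 72.4, np.float64(1.504))
wood_offcut 0.7 [170. 260.  74.  14.] (472.0, 382.4, 182.6, 28.6, np.float64(1.539))
wood_offcut 0.63 [140. 199.  38.  40.] (632.3, 468.0, 92.8, 75.5, np.float64(1.924))
tape_roll 0.75 [490. 199.  24.  26.] (621.6, -461.7, 60.3, 59.1, np.float64(3.076))
```

View pics/top0.png

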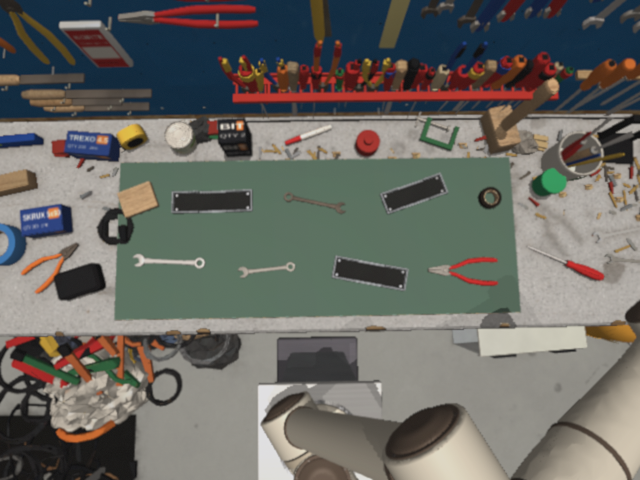

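The top view shows the long tray at (212,201), the middle wrench at (315,203) and the short tray at (414,193). The long wrench is at (169,262), the short wrench at (267,269) and the middle tray at (370,272). The bystanders are well clear: wood (138,199), pliers (463,271), tape (489,198). I'm heading for the middle wrench first.

Emit:
{"name": "play_rows", "arguments": {"offset": [[30,40,0],[30,40,0],[30,40,0],[30,40,0],[30,40,0],[30,40,0],[30,40,0],[30,40,0],[30,40,0],[30,40,0],[30,40,0],[30,40,0]], "turn": [0.085,0.085,0.085,0.085,0.085,0.085,0.085,0.085,0.085,0.085,0.085,0.085], "grip": 1}}

```text
clock: 1.8
position: [531.2, -118.8, 233.2]
ee_rot: [0.118, 0.993, -0.0, 0.004]
contact_force: [0.5, -0.2, -1.1]
gripper_width: 85.8
```

Emit:
{"name": "play_rows", "arguments": {"offset": [[30,42,0],[30,42,0],[30,40,0],[0,0,0],[0,0,0]], "turn": [0,0,0,0,0]}}

```text
clock: 2.3
position: [621.5, 8.7, 232.8]
ee_rot: [0.113, 0.994, -0.0, 0.005]
contact_force: [-0.2, -0.5, 0.4]
gripper_width: 85.2
```

```bash
cat > look.py <<'E'
import sys
from h import *
tag=sys.argv[1]; qs=sys.argv[2:]
c=cam("wrist"); s=arm.read_state(); q=s["ee_rot"]
im,d=eyes.get_image("wrist"); cv2.imwrite(f"pics/{tag}.png",im[...,::-1])
print(np.round(s["position"],1),"yaw",round(2*np.arctan2(q[1],q[0]),3),"grip",round(s["gripper_width"],1), "cam",np.round(-c[2][:3,:3].T@c[2][:3,3]))
Z=dict(short_wrench=20,middle_wrench=21,long_wrench=21)
for q in qs:
    for r in silhouettes("wrist",q)[:2]: print(q,round(r["score"],2),np.round(r["bbox"]),pose_of("wrist",r["mask"],Z.get(q,26),c))
E
python3 look.py w1 middle_wrench
```

```text
[621.5   8.7 232.8] yaw 2.915 grip 85.2 cam [603. -63. 376.]
middle_wrench 0.64 [323. 199.  34. 182.] (618.9, 6.0, 167.8, 30.4, np.float64(1.367))
```

View pics/w1.png

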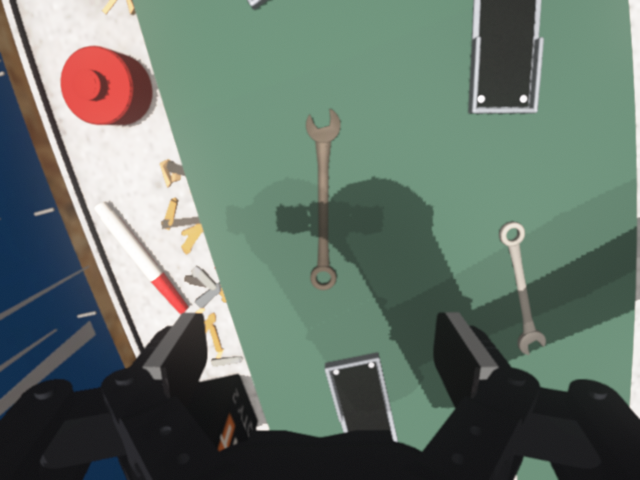

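The wrist view shows the middle wrench at (323,200), upright in the image between the open jaws. Next I descend on it.

Emit:
{"name": "play_rows", "arguments": {"offset": [[-2,-3,-45],[0,0,-45],[0,0,-45],[0,0,-40],[0,0,-20],[0,0,-10],[0,0,-5],[0,0,0],[0,0,0]], "turn": [0.01,0,0,0,0,0,0,0,0]}}

```text
clock: 3.3
position: [617.6, -5.6, 25.6]
ee_rot: [0.114, 0.993, 0.002, 0.013]
contact_force: [0.3, 0.6, 0.8]
gripper_width: 85.1
```

Emit:
{"name": "play_rows", "arguments": {"offset": [[1,10,0],[0,0,-4],[0,0,-3],[0,0,0]], "turn": [0,0,0,0]}}

```text
clock: 3.7
position: [621.3, 6.3, 22.2]
ee_rot: [0.114, 0.993, 0.003, 0.017]
contact_force: [-0.9, -0.1, 0.3]
gripper_width: 85.2
```

```bash
python3 look.py w2 middle_wrench
```

```text
[621.3   6.3  22.2] yaw 2.913 grip 85.2 cam [599. -66. 165.]
middle_wrench 0.76 [323. 262.  80. 346.] (616.6, -4.4, 149.3, 29.5, np.float64(1.369))
```

View pics/w2.png

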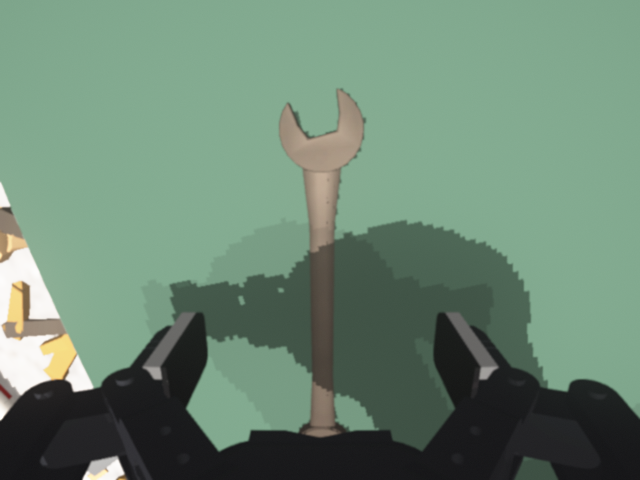

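The wrench is centred between the jaws, with the shank at column 322 and the pads at 205 and 435. I'll go down the last few millimetres and close.

Emit:
{"name": "play_rows", "arguments": {"offset": [[0,0,-4],[0,0,-2],[0,0,0]], "turn": [0,0,0]}}

```text
clock: 4.1
position: [621.2, 6.0, 15.7]
ee_rot: [0.114, 0.993, 0.003, 0.017]
contact_force: [-0.1, 1.0, -0.5]
gripper_width: 85.4
```

Emit:
{"name": "play_rows", "arguments": {"offset": [[0,0,0],[0,0,0],[0,0,0],[0,0,0],[0,0,0],[0,0,0]], "turn": [0,0,0,0,0,0], "grip": -1}}

```text
clock: 4.7
position: [621.2, 5.8, 15.8]
ee_rot: [0.114, 0.993, 0.003, 0.017]
contact_force: [-0.2, -0.3, 0.7]
gripper_width: 10.4
```

Emit:
{"name": "play_rows", "arguments": {"offset": [[0,0,10],[0,0,20],[0,0,30],[0,0,20],[0,0,0]], "turn": [0,0,0,0,0]}}

```text
clock: 5.2
position: [618.9, 5.4, 98.0]
ee_rot: [0.115, 0.993, 0.002, 0.014]
contact_force: [1.3, -1.0, -1.1]
gripper_width: 9.8
```

```bash
python3 look.py w3 middle_wrench
```

```text
[618.9   5.4  98. ] yaw 2.912 grip 9.8 cam [598. -67. 241.]
middle_wrench 0.77 [321. 262.  84. 347.] (623.5, 26.3, 226.0, 46.3, np.float64(1.368))
middle_wrench 0.71 [595.  57.  88. 115.] (449.7, -70.0, 57.5, 51.1, np.float64(1.388))
```

View pics/w3.png

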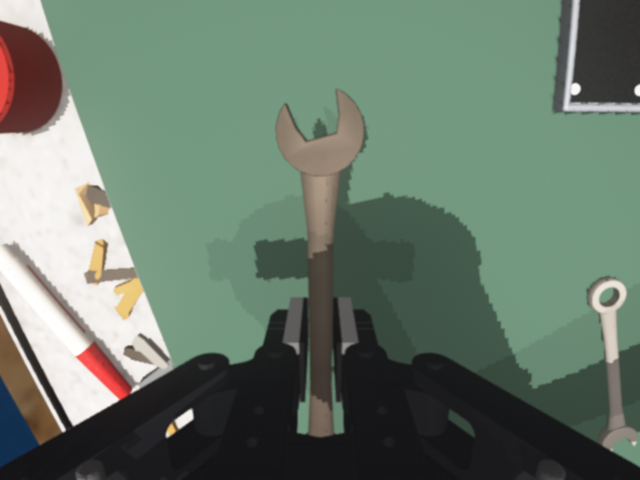

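The wrench is held and lies straight along the tool (open end at (320,130)). Now I go over the middle tray.

Emit:
{"name": "play_rows", "arguments": {"offset": [[-20,-15,30],[-30,-22,30],[-30,-22,30],[-30,-22,10],[-30,-22,0],[-25,-20,0],[-20,-15,0],[0,0,0],[0,0,0]], "turn": [0,0,0,0,0,0,0,0,0]}}

```text
clock: 6.2
position: [415.6, -136.6, 182.0]
ee_rot: [0.116, 0.993, -0.0, -0.003]
contact_force: [-0.1, -0.4, -1.2]
gripper_width: 9.5
```

```bash
python3 look.py w4 middle_tray
```

```text
[ 415.6 -136.6  182. ] yaw 2.909 grip 9.5 cam [ 399. -208.  326.]
middle_tray 0.8 [299. 204.  79. 216.] (427.1, -148.7, 166.6, 58.4, np.float64(1.378))
```

View pics/w4.png

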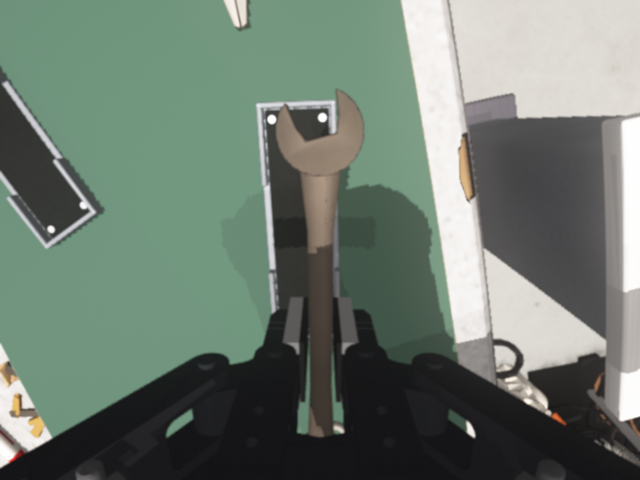

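The tray's far end shows under the wrench, with outer corners at (257,104) and (335,101). Its left edge runs to about (271,305). I'll compute the centre from those.

```bash
cat > edge.py <<'E'
import sys
from h import *
def centre(cnrs,side,L,z=26):
    P=to_plane("wrist",cnrs,z); S=to_plane("wrist",side,z)
    u=S[1]-S[0]; u/=np.linalg.norm(u); m=P.mean(0)
    e=P[1]-P[0]; print("end w",np.linalg.norm(e),"ang side",np.arctan2(*u[::-1])%np.pi,"ang end+90",(np.arctan2(e[1],e[0])+np.pi/2)%np.pi,"centre",m+u*L/2)
E
python3 - <<'E'
from edge import *
centre([(257,104),(335,101)],[(257,104),(271,305)],193)
E
```

```text
end w 56.66069970843016 ang side 1.3682584575747185 ang end+90 1.3727604448244044 centre [ 430.31541377 -133.7934454 ]
```

Emit:
{"name": "play_rows", "arguments": {"offset": [[15,2,-25],[0,0,-30],[0,0,-30],[0,0,-25],[0,0,-15],[0,0,0],[0,0,0]], "turn": [0.01,0,0,0,0,0,0]}}

```text
clock: 7.0
position: [438.9, -130.8, 51.4]
ee_rot: [0.107, 0.994, -0.001, -0.001]
contact_force: [0.4, 0.5, -2.2]
gripper_width: 10.0
```

Emit:
{"name": "play_rows", "arguments": {"offset": [[-8,-4,-5],[0,0,-5],[0,0,0]], "turn": [0.01,0,0]}}

```text
clock: 7.3
position: [432.4, -134.6, 42.5]
ee_rot: [0.1, 0.995, -0.001, 0.001]
contact_force: [-0.0, 0.3, -1.3]
gripper_width: 9.7
```

Emit:
{"name": "play_rows", "arguments": {"offset": [[-2,0,-8],[0,0,-6],[0,0,-4],[0,0,-3],[0,0,0]], "turn": [0,0,0,0,0]}}

```text
clock: 7.8
position: [430.9, -134.8, 20.7]
ee_rot: [0.101, 0.995, -0.001, 0.002]
contact_force: [0.2, 0.2, -1.7]
gripper_width: 10.1
```

Emit:
{"name": "play_rows", "arguments": {"offset": [[0,0,-1],[0,0,0],[0,0,0],[0,0,0],[0,0,0],[0,0,0]], "turn": [0,0,0,0,0,0], "grip": 1}}

```text
clock: 8.4
position: [432.7, -134.8, 20.8]
ee_rot: [0.1, 0.995, -0.001, 0.004]
contact_force: [0.3, -1.1, 1.1]
gripper_width: 85.1
```

Emit:
{"name": "play_rows", "arguments": {"offset": [[0,0,20],[0,0,35],[0,0,45],[0,0,45],[0,0,40],[0,0,0],[0,0,0]], "turn": [0,0,0,0,0,0,0]}}

```text
clock: 9.1
position: [429.6, -135.0, 213.1]
ee_rot: [0.1, 0.995, -0.001, 0.003]
contact_force: [0.7, 0.4, -1.4]
gripper_width: 84.9
```

```bash
python3 look.py w5 middle_wrench middle_tray
```

```text
[ 429.6 -135.   213.1] yaw 2.941 grip 84.9 cam [ 414. -207.  357.]
middle_wrench 0.56 [321. 206.  32. 190.] (430.0, -135.8, 169.1, 28.9, np.float64(1.38))
middle_tray 0.83 [321. 205.  68. 224.] (429.4, -135.4, 192.6, 58.0, np.float64(1.372))
```

View pics/w5.png

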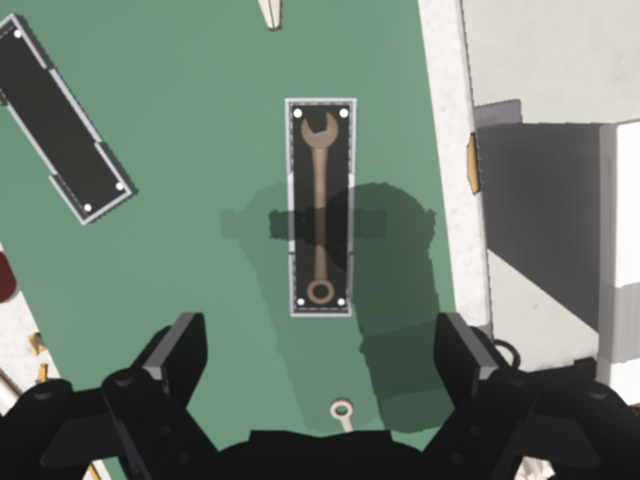

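The middle wrench lies centred in its tray (tray centre (321,206), wrench (321,206)). The numbers agree within about 1 mm. Short wrench next.

Emit:
{"name": "play_rows", "arguments": {"offset": [[2,38,0],[2,38,0],[2,38,0],[2,38,0],[2,38,0],[2,38,0],[2,38,0],[0,0,0],[0,0,0]], "turn": [0.035,0.035,0.035,0.035,0.035,0.035,0.035,0,0]}}

```text
clock: 10.15
position: [436.1, 138.0, 197.2]
ee_rot: [-0.025, 1.0, -0.009, -0.012]
contact_force: [0.2, -0.3, -0.4]
gripper_width: 85.4
```

```bash
python3 look.py w6 short_wrench
```

```text
[436.1 138.  197.2] yaw 3.191 grip 85.4 cam [443.  67. 342.]
short_wrench 0.88 [306. 212.  39. 178.] (443.3, 133.8, 148.1, 27.4, np.float64(1.66))
```

Emit:
{"name": "play_rows", "arguments": {"offset": [[7,-4,-25],[0,0,-35],[0,0,-35],[0,0,-30],[0,0,-20],[0,0,-10],[0,0,0],[0,0,0]], "turn": [0.03,0,0,0,0,0,0,0]}}

```text
clock: 11.05
position: [444.3, 124.1, 38.9]
ee_rot: [-0.033, 0.999, -0.008, -0.01]
contact_force: [-0.2, -0.3, 0.5]
gripper_width: 85.2
```

```bash
python3 look.py w7 short_wrench
```

```text
[444.3 124.1  38.9] yaw 3.207 grip 85.2 cam [452.  53. 184.]
short_wrench 0.62 [316. 293.  60. 282.] (444.3, 129.9, 140.2, 27.5, np.float64(1.66))
```

View pics/w7.png

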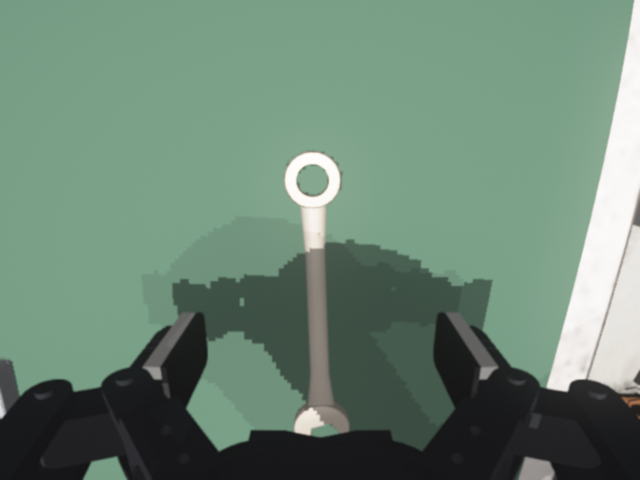

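The short wrench is at columns 313–321 between the jaws, turned about 0.03 rad from the tool. I'll correct the turn and y, then go down.

Emit:
{"name": "play_rows", "arguments": {"offset": [[-1,10,-5],[0,0,-7],[0,0,-5],[0,0,0]], "turn": [0.025,0,0,0]}}

```text
clock: 11.55
position: [445.0, 137.1, 23.5]
ee_rot: [-0.047, 0.999, -0.006, -0.007]
contact_force: [0.7, -0.2, 0.3]
gripper_width: 85.4
```

Emit:
{"name": "play_rows", "arguments": {"offset": [[-1,-3,-4],[0,0,-4],[0,0,0]], "turn": [0,0,0]}}

```text
clock: 11.85
position: [443.7, 133.8, 14.7]
ee_rot: [-0.047, 0.999, -0.006, -0.007]
contact_force: [-1.0, -0.6, 1.3]
gripper_width: 85.2
```

Emit:
{"name": "play_rows", "arguments": {"offset": [[0,0,0],[0,0,0],[0,0,0],[0,0,0],[0,0,0],[0,0,0]], "turn": [0,0,0,0,0,0], "grip": -1}}

```text
clock: 12.45
position: [444.1, 133.8, 15.0]
ee_rot: [-0.047, 0.999, -0.006, -0.006]
contact_force: [-0.4, -1.3, 0.5]
gripper_width: 9.1
```

Emit:
{"name": "play_rows", "arguments": {"offset": [[0,0,10],[0,0,20],[0,0,35],[0,0,40],[0,0,40],[0,0,25],[0,0,0]], "turn": [0,0,0,0,0,0,0]}}

```text
clock: 13.15
position: [441.2, 131.7, 194.0]
ee_rot: [-0.047, 0.999, -0.007, -0.008]
contact_force: [-0.0, 0.4, -0.5]
gripper_width: 8.8
```

Emit:
{"name": "play_rows", "arguments": {"offset": [[10,-20,0],[18,-36,0],[18,-36,0],[18,-36,0],[18,-36,0],[18,-36,0],[18,-36,0],[18,-36,0],[18,-36,0],[18,-36,0],[15,-30,0],[0,0,0]], "turn": [0.02,0.02,0.02,0.02,0.02,0.02,0.02,0.02,0.02,0.02,0.03,0]}}

```text
clock: 14.35
position: [624.4, -257.0, 182.9]
ee_rot: [-0.167, 0.986, -0.003, -0.016]
contact_force: [-0.9, 1.1, -0.9]
gripper_width: 9.1
```

Emit:
{"name": "play_rows", "arguments": {"offset": [[5,-10,0],[0,0,0]], "turn": [0,0]}}

```text
clock: 14.55
position: [628.2, -267.5, 180.1]
ee_rot: [-0.166, 0.986, -0.001, -0.018]
contact_force: [-0.1, -0.2, -1.7]
gripper_width: 9.3
```

```bash
python3 look.py w8 short_tray
```

```text
[ 628.2 -267.5  180.1] yaw 3.475 grip 9.3 cam [ 657. -336.  324.]
short_tray 0.6 [295. 219.  78. 213.] (639.8, -260.4, 172.3, 58.3, np.float64(1.895))
```

View pics/w8.png

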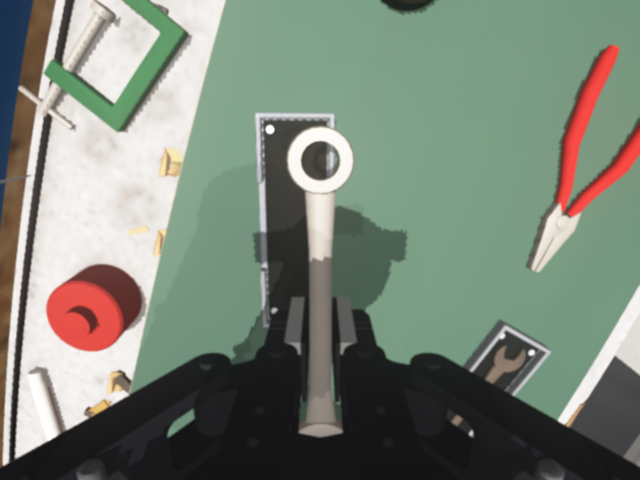

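The short wrench is held, and the short tray shows beneath with its left edge at columns 257–267. The mask gives its full 172 mm length, agreeing with the top view to under 1 mm.

Emit:
{"name": "play_rows", "arguments": {"offset": [[12,7,-20],[0,0,-30],[0,0,-30],[0,0,-25],[0,0,-15],[0,0,0]], "turn": [-0.01,0,0,0,0,0]}}

```text
clock: 15.25
position: [641.2, -249.8, 54.5]
ee_rot: [-0.164, 0.986, -0.001, -0.017]
contact_force: [-0.1, 0.2, -1.4]
gripper_width: 8.9
```

Emit:
{"name": "play_rows", "arguments": {"offset": [[-1,-10,-4],[0,0,-6],[0,0,0]], "turn": [-0.01,0,0]}}

```text
clock: 15.55
position: [641.6, -258.8, 44.6]
ee_rot: [-0.16, 0.987, -0.001, -0.016]
contact_force: [0.1, 0.9, -1.4]
gripper_width: 9.2
```

Emit:
{"name": "play_rows", "arguments": {"offset": [[-2,-2,-8],[0,0,-7],[0,0,-5],[0,0,-4],[0,0,0]], "turn": [0,0,0,0,0]}}

```text
clock: 16.05
position: [640.3, -261.6, 20.7]
ee_rot: [-0.16, 0.987, -0.002, -0.014]
contact_force: [-0.3, -0.4, -0.5]
gripper_width: 9.2
```

Emit:
{"name": "play_rows", "arguments": {"offset": [[0,0,-2],[0,0,0]], "turn": [0,0]}}

```text
clock: 16.25
position: [640.7, -261.6, 18.7]
ee_rot: [-0.16, 0.987, -0.002, -0.014]
contact_force: [-0.8, 0.2, -0.5]
gripper_width: 9.2
```

Emit:
{"name": "play_rows", "arguments": {"offset": [[0,0,0],[0,0,0],[0,0,0],[0,0,0],[0,0,0],[0,0,0]], "turn": [0,0,0,0,0,0], "grip": 1}}

```text
clock: 16.85
position: [641.9, -261.8, 20.6]
ee_rot: [-0.16, 0.987, -0.003, -0.012]
contact_force: [-0.4, 0.7, 0.5]
gripper_width: 85.4
```

Emit:
{"name": "play_rows", "arguments": {"offset": [[0,0,20],[0,0,35],[0,0,45],[0,0,45],[0,0,40],[0,0,0],[0,0,0]], "turn": [0,0,0,0,0,0,0]}}

```text
clock: 17.55
position: [638.5, -261.3, 211.0]
ee_rot: [-0.16, 0.987, -0.002, -0.014]
contact_force: [-0.0, -0.2, -1.6]
gripper_width: 85.1
```

```bash
python3 look.py w9 short_wrench short_tray
```

```text
[ 638.5 -261.3  211. ] yaw 3.463 grip 85.1 cam [ 666. -330.  355.]
short_wrench 0.73 [312. 208.  28. 168.] (640.3, -260.5, 149.2, 27.6, np.float64(1.897))
short_tray 0.68 [308. 209.  67. 198.] (639.6, -259.9, 172.4, 58.7, np.float64(1.89))
```

View pics/w9.png

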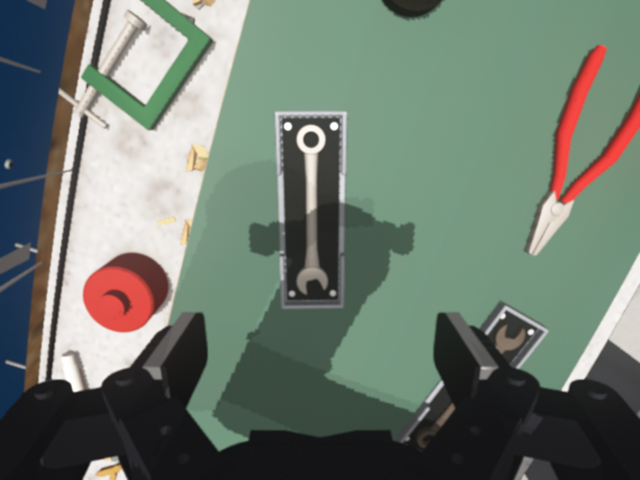

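The short wrench lies centred in its tray (wrench (312,208), tray (308,209)). On to the long wrench.

Emit:
{"name": "play_rows", "arguments": {"offset": [[-5,20,0],[-9,38,0],[-9,38,0],[-9,38,0],[-9,38,0],[-9,38,0],[-9,38,0],[-9,38,0],[-9,38,0],[-9,38,0],[-9,38,0],[-9,38,0]], "turn": [-0.02,-0.02,-0.02,-0.02,-0.02,-0.02,-0.02,-0.02,-0.02,-0.02,-0.02,-0.02]}}

```text
clock: 18.9
position: [519.6, 185.8, 186.8]
ee_rot: [-0.03, 0.999, -0.0, -0.035]
contact_force: [0.9, 0.1, 0.9]
gripper_width: 85.4
```

Emit:
{"name": "play_rows", "arguments": {"offset": [[-10,38,0],[-10,38,0],[-10,38,0],[-10,38,0],[-10,30,0],[0,0,0],[0,0,0]], "turn": [-0.02,-0.02,-0.02,-0.02,-0.02,0,0]}}

```text
clock: 19.6
position: [460.8, 376.3, 174.6]
ee_rot: [0.019, 0.999, -0.006, -0.043]
contact_force: [0.4, -0.1, -0.3]
gripper_width: 85.1
```

```bash
python3 look.py w10 long_wrench long_tray
```

```text
[460.8 376.3 174.6] yaw 3.103 grip 85.1 cam [470. 304. 319.]
long_wrench 0.85 [293. 234.  38. 228.] (469.5, 388.7, 187.6, 31.3, np.float64(1.525))
long_tray 0.82 [ 66. 128. 128. 253.] (624.1, 294.3, 179.5, 63.2, np.float64(1.583))
```

The arm's lag has built up about 0.086 rad of tilt in the tool, leaning towards -x. Earlier moves suggest that fast outward moves undo it, so I'll test that before grasping.

Emit:
{"name": "play_rows", "arguments": {"offset": [[45,0,0],[45,0,0],[45,0,0],[0,0,0],[0,0,0]], "turn": [0,0,0,0,0]}}

```text
clock: 20.25
position: [602.0, 367.7, 174.4]
ee_rot: [0.023, 0.999, -0.007, -0.044]
contact_force: [-1.7, -0.8, 0.4]
gripper_width: 85.5
```

Emit:
{"name": "play_rows", "arguments": {"offset": [[-10,0,0],[-10,0,0],[-10,0,0],[-10,0,0],[-10,0,0],[-10,0,0],[-10,0,0],[-10,0,0],[-10,0,0],[-10,0,0],[-10,0,0],[0,0,0]], "turn": [0,0,0,0,0,0,0,0,0,0,0,0]}}

```text
clock: 21.45
position: [477.5, 366.7, 177.3]
ee_rot: [0.021, 0.999, -0.006, -0.044]
contact_force: [-0.1, 0.8, -0.3]
gripper_width: 85.3
```

Emit:
{"name": "play_rows", "arguments": {"offset": [[0,-40,0],[0,-40,0],[0,-40,0],[0,-40,0],[0,0,0],[0,0,0]], "turn": [0,0,0,0,0,0]}}

```text
clock: 22.05
position: [477.7, 202.5, 177.0]
ee_rot: [0.02, 0.999, -0.006, -0.043]
contact_force: [-0.2, 0.2, -0.6]
gripper_width: 85.6
```

Emit:
{"name": "play_rows", "arguments": {"offset": [[0,10,0],[0,10,0],[0,10,0],[0,10,0],[0,10,0],[0,10,0],[0,10,0],[0,10,0],[0,10,0],[0,10,0],[0,10,0],[0,10,0]], "turn": [0,0,0,0,0,0,0,0,0,0,0,0]}}

```text
clock: 23.25
position: [478.0, 337.1, 176.2]
ee_rot: [0.018, 0.999, -0.006, -0.042]
contact_force: [-0.2, 0.2, -0.4]
gripper_width: 85.4
```

Emit:
{"name": "play_rows", "arguments": {"offset": [[0,0,0],[0,0,0],[0,0,0],[0,0,0],[0,0,0]], "turn": [0.1,0.1,0.1,0,0]}}

```text
clock: 23.75
position: [478.1, 340.6, 175.9]
ee_rot: [-0.137, 0.99, -0.012, -0.041]
contact_force: [-1.4, 0.7, 0.6]
gripper_width: 85.5
```

Emit:
{"name": "play_rows", "arguments": {"offset": [[0,0,0],[0,0,0],[0,0,0],[0,0,0],[0,0,0]], "turn": [-0.1,-0.1,-0.1,0,0]}}

```text
clock: 24.25
position: [478.3, 341.0, 176.0]
ee_rot: [0.022, 0.999, -0.006, -0.042]
contact_force: [0.2, 0.2, -0.6]
gripper_width: 85.6
```

Neither translation nor turns change the tilt. It leans only about the wrench's long axis, and at the closed grip that is ±0.6 mm between the pads, so the grasp tolerates it. Going on.

Emit:
{"name": "play_rows", "arguments": {"offset": [[-4,24,0],[-4,23,0],[0,0,-40],[0,0,-45],[0,0,-30],[0,0,-15],[0,0,0],[0,0,0]], "turn": [0,0,0,0,0,0,0,0]}}

```text
clock: 25.05
position: [470.1, 395.8, 43.6]
ee_rot: [0.017, 0.999, -0.003, -0.04]
contact_force: [0.3, 0.1, -0.0]
gripper_width: 85.2
```

```bash
python3 look.py w11 long_wrench
```

```text
[470.1 395.8  43.6] yaw 3.107 grip 85.2 cam [479. 323. 188.]
long_wrench 0.57 [319. 244.  72. 376.] (467.7, 385.5, 181.8, 31.8, np.float64(1.504))
```

View pics/w11.png

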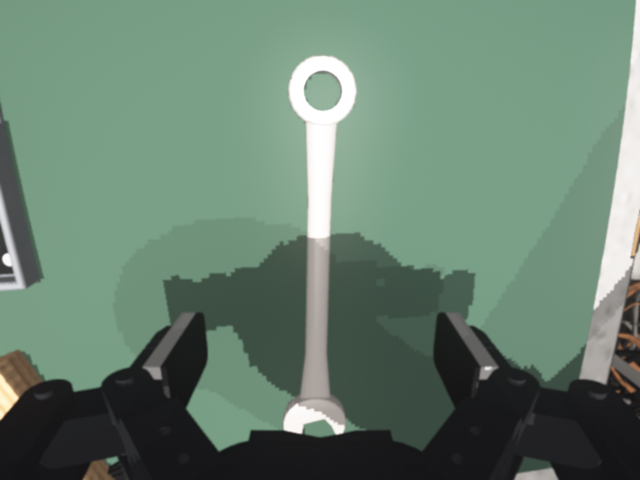

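The long wrench is centred between the jaws (columns 315–322), turned about -0.02 rad. The wood corner at lower left is well outside the fingers.

Emit:
{"name": "play_rows", "arguments": {"offset": [[0,-7,-8],[0,0,-8],[0,0,-6],[0,0,0]], "turn": [-0.02,0,0,0]}}

```text
clock: 25.55
position: [471.5, 389.6, 24.1]
ee_rot: [0.028, 0.999, 0.0, -0.037]
contact_force: [0.4, -0.2, -0.4]
gripper_width: 85.2
```

Emit:
{"name": "play_rows", "arguments": {"offset": [[-1,0,-4],[0,0,-3],[0,0,0]], "turn": [0,0,0]}}

```text
clock: 25.85
position: [470.7, 389.7, 16.7]
ee_rot: [0.028, 0.999, 0.0, -0.037]
contact_force: [0.5, -1.0, 0.2]
gripper_width: 85.3
```

Emit:
{"name": "play_rows", "arguments": {"offset": [[0,0,0],[0,0,0],[0,0,0],[0,0,0],[0,0,0],[0,0,0]], "turn": [0,0,0,0,0,0], "grip": -1}}

```text
clock: 26.45
position: [471.0, 390.1, 17.4]
ee_rot: [0.028, 0.999, 0.001, -0.037]
contact_force: [0.7, -0.4, 0.2]
gripper_width: 10.9
```

Emit:
{"name": "play_rows", "arguments": {"offset": [[0,0,10],[0,0,20],[0,0,35],[0,0,40],[0,0,40],[0,0,15],[0,0,0]], "turn": [0,0,0,0,0,0,0]}}

```text
clock: 27.15
position: [470.5, 388.8, 187.1]
ee_rot: [0.028, 0.999, 0.001, -0.036]
contact_force: [-0.4, 0.7, 0.1]
gripper_width: -0.2
```

The opening reads -0.2, so the wrench slipped out of the grip during the lift. I'll open and look.

Emit:
{"name": "play_rows", "arguments": {"offset": [[0,0,0],[0,0,0],[0,0,0],[0,0,0],[0,0,0],[0,0,0]], "turn": [0,0,0,0,0,0], "grip": 1}}

```text
clock: 27.75
position: [468.4, 386.9, 181.9]
ee_rot: [0.028, 0.999, -0.002, -0.039]
contact_force: [-0.3, -1.5, 0.1]
gripper_width: 84.8
```

```bash
python3 look.py w12 long_wrench
```

```text
[468.4 386.9 181.9] yaw 3.085 grip 84.8 cam [475. 314. 326.]
long_wrench 0.55 [312. 217.  42. 227.] (461.3, 389.0, 187.7, 31.0, np.float64(1.523))
```

View pics/w12.png

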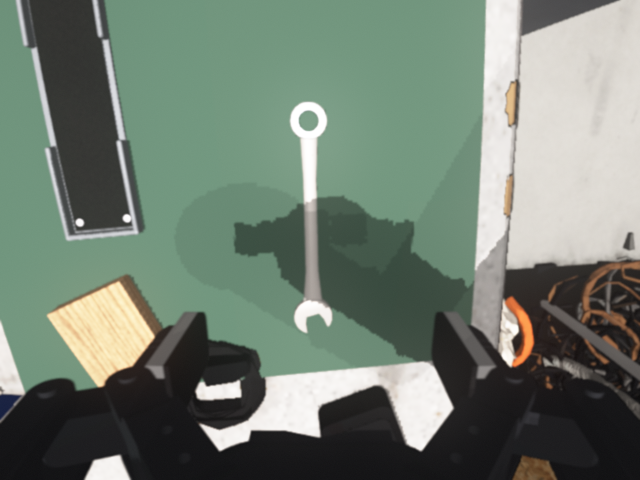

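The wrench is still flat, now at (312,217), shifted about 8 mm towards -x. Before the next try I'll test whether fast vertical strokes take out the tilt.

Emit:
{"name": "play_rows", "arguments": {"offset": [[0,0,-45],[0,0,-45],[0,0,0],[0,0,45],[0,0,45],[0,0,0]], "turn": [0,0,0,0,0,0]}}

```text
clock: 28.45
position: [470.4, 387.5, 187.5]
ee_rot: [0.028, 0.999, -0.002, -0.036]
contact_force: [0.7, 0.9, 0.2]
gripper_width: 85.1
```

Emit:
{"name": "play_rows", "arguments": {"offset": [[50,0,0],[50,0,0],[50,0,0],[50,0,0],[0,0,0]], "turn": [0,0,0,0,0]}}

```text
clock: 28.95
position: [670.0, 387.5, 198.9]
ee_rot: [0.025, 0.999, 0.002, -0.031]
contact_force: [-0.3, 0.6, -2.2]
gripper_width: 85.3
```

Emit:
{"name": "play_rows", "arguments": {"offset": [[0,-40,0],[0,-40,0],[0,-40,0],[0,-40,0],[0,-40,0],[0,-40,0],[0,-40,0],[0,-40,0],[0,0,0]], "turn": [0,0,0,0,0,0,0,0,0]}}

```text
clock: 29.85
position: [669.0, 58.1, 213.5]
ee_rot: [0.023, 0.999, 0.003, -0.022]
contact_force: [0.3, -0.4, 0.1]
gripper_width: 85.1
```

Fast -y and +x strokes reduce the tilt (-0.072 to -0.044 rad). I'll go back slowly.

Emit:
{"name": "play_rows", "arguments": {"offset": [[-11,18,0],[-11,18,0],[-11,18,0],[-11,18,0],[-11,18,0],[-11,18,0],[-11,18,0],[-11,18,0],[-11,18,0],[-11,18,0],[-11,18,0],[0,0,0]], "turn": [0,0,0,0,0,0,0,0,0,0,0,0]}}

```text
clock: 31.05
position: [540.6, 268.2, 235.6]
ee_rot: [0.021, 1.0, 0.009, -0.01]
contact_force: [0.4, -0.0, 0.7]
gripper_width: 85.4
```

Emit:
{"name": "play_rows", "arguments": {"offset": [[-10,15,0],[-10,15,0],[-10,15,0],[-10,15,0],[-10,15,0],[-10,15,0],[0,0,0]], "turn": [0,0,0,0,0,0,0]}}

```text
clock: 31.75
position: [477.9, 362.4, 245.4]
ee_rot: [0.019, 1.0, 0.013, -0.005]
contact_force: [1.1, -0.4, -0.4]
gripper_width: 85.4
```

Tilt is down to under 0.03 rad. Back to the long wrench, low this time.

Emit:
{"name": "play_rows", "arguments": {"offset": [[-8,13,0],[-8,13,-10],[0,0,-35],[0,0,-40],[0,0,-40],[0,0,-40],[0,0,-25],[0,0,-12],[0,0,0],[0,0,0]], "turn": [-0.008,-0.007,0,0,0,0,0,0,0,0]}}

```text
clock: 32.75
position: [466.4, 388.6, 49.8]
ee_rot: [0.027, 0.999, 0.02, 0.003]
contact_force: [0.6, 0.7, 0.3]
gripper_width: 85.2
```

```bash
python3 look.py w13 long_wrench
```

```text
[466.4 388.6  49.8] yaw 3.088 grip 85.2 cam [461. 309. 191.]
long_wrench 0.59 [325. 255.  65. 362.] (461.6, 388.5, 186.2, 31.9, np.float64(1.514))
```

Emit:
{"name": "play_rows", "arguments": {"offset": [[-5,0,-8],[0,0,-8],[0,0,-6],[0,0,-4],[0,0,0]], "turn": [0,0,0,0,0]}}

```text
clock: 33.35
position: [462.0, 390.5, 25.8]
ee_rot: [0.026, 0.999, 0.023, 0.006]
contact_force: [0.2, -0.6, 0.1]
gripper_width: 85.5
```

Emit:
{"name": "play_rows", "arguments": {"offset": [[0,-2,-5],[0,0,-4],[0,0,-2],[0,0,0]], "turn": [0,0,0,0]}}

```text
clock: 33.75
position: [462.1, 388.4, 13.6]
ee_rot: [0.026, 0.999, 0.023, 0.006]
contact_force: [0.1, 0.4, 0.3]
gripper_width: 85.9
```

Emit:
{"name": "play_rows", "arguments": {"offset": [[0,0,0],[0,0,0],[0,0,0],[0,0,0],[0,0,0],[0,0,0]], "turn": [0,0,0,0,0,0], "grip": -1}}

```text
clock: 34.35
position: [461.9, 388.8, 15.1]
ee_rot: [0.026, 0.999, 0.023, 0.006]
contact_force: [0.2, 0.1, -1.7]
gripper_width: 11.1
```

Emit:
{"name": "play_rows", "arguments": {"offset": [[0,0,5],[0,0,10],[0,0,10],[0,0,0]], "turn": [0,0,0,0]}}

```text
clock: 34.75
position: [461.7, 388.4, 41.5]
ee_rot: [0.026, 0.999, 0.023, 0.005]
contact_force: [-0.1, 0.7, -1.1]
gripper_width: 11.4
```

Held at 11.4 mm. Now over the long tray.

Emit:
{"name": "play_rows", "arguments": {"offset": [[0,0,15],[0,0,30],[0,0,35],[0,0,20],[0,0,0]], "turn": [0,0,0,0,0]}}

```text
clock: 35.25
position: [460.8, 386.9, 144.7]
ee_rot: [0.027, 0.999, 0.022, 0.005]
contact_force: [0.4, 0.2, -1.3]
gripper_width: 11.1
```

Emit:
{"name": "play_rows", "arguments": {"offset": [[15,-10,0],[20,-14,0],[20,-14,0],[20,-14,0],[20,-14,0],[20,-14,0],[20,-14,0],[15,-10,0],[0,0,0]], "turn": [0.01,0.01,0.01,0.01,0.01,0.01,0.01,0,0]}}

```text
clock: 36.15
position: [610.0, 275.9, 131.5]
ee_rot: [-0.009, 1.0, 0.019, -0.004]
contact_force: [-0.5, 0.4, -1.2]
gripper_width: 11.0
```

```bash
python3 look.py w14 long_tray
```

```text
[610.  275.9 131.5] yaw 3.16 grip 11.0 cam [612. 197. 272.]
long_tray 0.63 [292. 218.  95. 307.] (626.7, 276.9, 211.5, 58.3, np.float64(1.585))
```

View pics/w14.png

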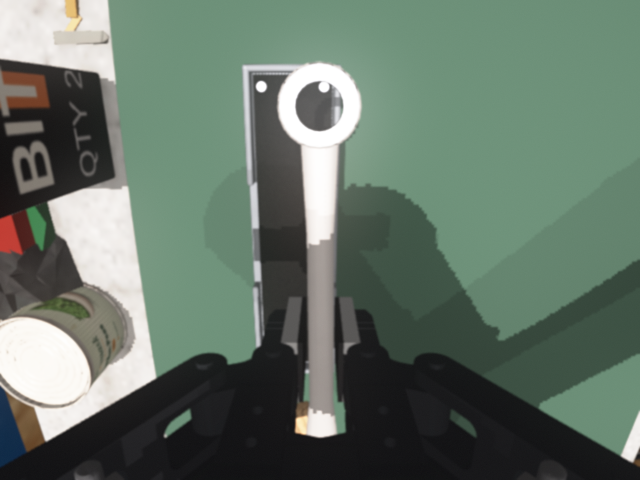

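The long wrench is held and the long tray shows beneath (left edge at columns 245–262). Tray centre is (626.7, 276.9), agreeing with the top view within 2 mm.

Emit:
{"name": "play_rows", "arguments": {"offset": [[8,0,0],[8,1,-15],[0,0,-25],[0,0,-20],[0,0,-15],[0,0,0]], "turn": [0,0,0,0,0,0]}}

```text
clock: 36.85
position: [623.8, 282.0, 51.0]
ee_rot: [-0.012, 1.0, 0.02, -0.005]
contact_force: [-0.5, -0.7, -3.3]
gripper_width: 11.0
```

Emit:
{"name": "play_rows", "arguments": {"offset": [[3,-5,-4],[0,0,-6],[0,0,0]], "turn": [-0.01,0,0]}}

```text
clock: 37.15
position: [627.6, 277.8, 40.4]
ee_rot: [-0.008, 1.0, 0.02, -0.004]
contact_force: [-0.0, -0.6, -1.6]
gripper_width: 11.0
```

Emit:
{"name": "play_rows", "arguments": {"offset": [[-1,-1,-7],[0,0,-6],[0,0,-4],[0,0,-3],[0,0,0]], "turn": [0,0,0,0,0]}}

```text
clock: 37.65
position: [627.4, 277.2, 20.6]
ee_rot: [-0.008, 1.0, 0.021, -0.003]
contact_force: [-0.2, -0.4, -1.8]
gripper_width: 11.2
```

Emit:
{"name": "play_rows", "arguments": {"offset": [[0,0,-1],[0,0,0]], "turn": [0,0]}}

```text
clock: 37.85
position: [627.6, 277.3, 19.6]
ee_rot: [-0.008, 1.0, 0.021, -0.002]
contact_force: [0.0, 0.4, -1.6]
gripper_width: 11.3
```

Emit:
{"name": "play_rows", "arguments": {"offset": [[0,0,0],[0,0,0],[0,0,0],[0,0,0],[0,0,0],[0,0,0]], "turn": [0,0,0,0,0,0], "grip": 1}}

```text
clock: 38.45
position: [629.2, 278.2, 22.1]
ee_rot: [-0.008, 1.0, 0.022, -0.0]
contact_force: [0.5, 0.0, -0.2]
gripper_width: 85.7
```

Emit:
{"name": "play_rows", "arguments": {"offset": [[0,0,20],[0,0,35],[0,0,45],[0,0,45],[0,0,40],[0,0,0],[0,0,0]], "turn": [0,0,0,0,0,0,0]}}

```text
clock: 39.15
position: [626.5, 276.2, 212.5]
ee_rot: [-0.008, 1.0, 0.02, -0.002]
contact_force: [-1.1, 0.7, -0.8]
gripper_width: 85.3
```

```bash
python3 look.py w15 long_wrench long_tray
python3 - <<'E'
from h import *
im,_=eyes.get_image("top"); cv2.imwrite("pics/top1.png",im[...,::-1])
for q,z in [("short_wrench",23),("middle_wrench",24),("long_wrench",24),("short_tray",26),("middle_tray",26),("long_tray",26),("pliers",28),("wood_offcut",32),("tape_roll",33)]:
    for r in silhouettes("top",q)[:2]: print(q,round(r["score"],2),pose_of("top",r["mask"],z))
a=cv2.imread("pics/w15.png"); b=cv2.imread("pics/top1.png")
cv2.imwrite("pics/both.png",cv2.resize(np.vstack([a[60:400],b[130:340]]),None,fx=1,fy=1))
E
```

```text
[626.5 276.2 212.5] yaw 3.157 grip 85.3 cam [628. 197. 353.]
long_wrench 0.61 [321. 198.  36. 215.] (625.5, 278.4, 189.2, 31.9, np.float64(1.587))
long_tray 0.69 [319. 196.  71. 251.] (626.2, 277.5, 213.5, 59.7, np.float64(1.581))
short_wrench 0.78 (639.0, -263.1, 144.8, 28.8, np.float64(1.858))
middle_wrench 0.74 (428.2, -138.9, 161.0, 27.4, np.float64(1.419))
middle_wrench 0.56 (639.9, -260.6, 172.6, 58.5, np.float64(1.877))
short_tray 0.58 (639.4, -260.1, 172.9, 60.2, np.float64(1.865))
middle_tray 0.74 (430.4, -137.2, 193.7, 59.6, np.float64(1.388))
long_tray 0.97 (627.6, 274.2, 217.1, 58.4, np.float64(1.59))
pliers 0.87 (433.0, -378.6, 175.9, 72.4, np.float64(1.504))
wood_offcut 0.89 (632.1, 468.5, 92.0, 75.6, np.float64(1.927))
tape_roll 0.86 (622.5, -460.8, 65.4, 56.6, np.float64(2.013))
```

View pics/both.png

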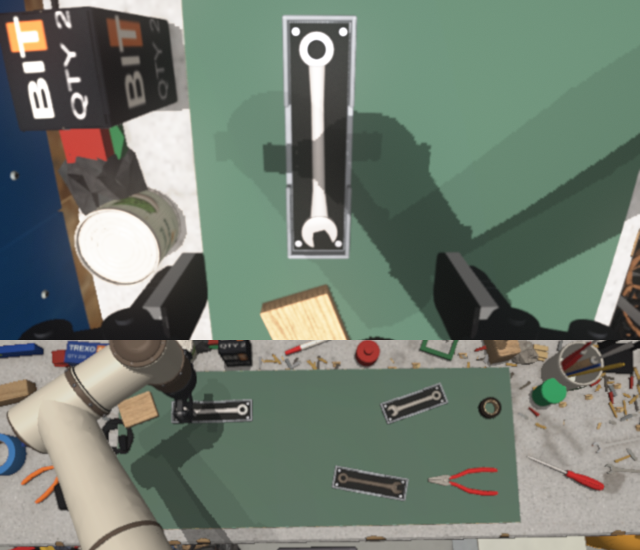

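The long wrench lies inside its tray, and the lower half of the picture shows all three trays filled. The pliers (463,480), wood (137,408) and tape (489,408) are where they were. Handing in.

```bash
python3 -c "
from bench import arm
print(arm.job_done())"
```

```text
the job is handed in; nothing more can be done
None
```

All three wrenches lie flat in the trays for their lengths, released, with the gripper open and clear above the work. I handed the job in at about 39 s; no verdict was reported.

| Check | Offset from tray centre | Angle to tray |
|---|---|---|
| Short wrench (wrist camera) | about 1 mm | under 0.01 rad |
| Middle wrench (wrist camera) | about 1 mm | under 0.01 rad |
| Long wrench (wrist camera) | about 1 mm | under 0.01 rad |

- **Top camera:** its coarser final picture agrees for the short and middle wrenches, within about 3 mm and 0.03 rad. It did not report the long wrench, so that one rests on the wrist picture alone.
- **Bystanders:** pliers, wood and tape measure within about 1.5 mm of where they started, which is measurement noise.
- **What went wrong:** the first grip on the long wrench slipped during the lift. The tool had built up about 0.08 rad of tilt and the grip was a little high. The wrench stayed flat on the board, shifted about 8 mm. I took most of the tilt out, gripped about 2 mm lower, and the second try held.

I viewed 14 pictures, which is the full budget.

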